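# Unstack the fired coffee ware and lay out the set

## Task

The ware from the glaze kiln still stands nested in two stacks. Take the stacks apart: stand each of the four cups upright in the middle of the saucer of its own glaze colour, and put the dark brown lid on the dark brown sugar jar, its plug in the mouth so that it sits flat. Leave the saucers and the jar where they are, and do not drop or tip any of the ware.

Things in the scene. Friction and masses are not known exactly. Their poses are not given: they have to be found in the camera images.
- cup_white: LARGE straight-sided cup, white, 150 g: 64 mm outside diameter, 60 mm high, wall 3.5 mm, foot 60 mm across. Origin: centre of the underside, z up. One handle along its +x axis, 8 mm thick, 10 to 49 mm high, reaching 57 mm from the axis. Three lugs in the mouth carry a small cup, whose underside is 52 mm above this one's. Room to grip across its y axis.
- cup_blue: LARGE stacking cup, dark cobalt blue glaze; shape, size, handle and origin exactly as cup_white.
- cup_green: SMALL straight-sided cup, celadon green, 100 g: 51 mm outside diameter, 54 mm high, wall 3 mm, foot 47 mm across. Origin: centre of the underside, z up. One handle along its +x axis, 8 mm thick, 9 to 44 mm high, reaching 51 mm from the axis. Stands loosely 8 mm deep in a large cup's mouth (3 mm play): lift straight up. Three lugs in its mouth, 47 mm above the underside.
- cup_ochre: SMALL stacking cup, ochre yellow glaze; shape, size, handle and origin exactly as cup_green.
- lid: Jar lid, dark brown, 40 g. Origin: centre of the underside of its plug, z up. Plug 20 mm diameter, 0 to 8 mm; flange 40 mm diameter, 8 to 13 mm; knob 14 to 17 mm diameter, 13 to 39 mm. At the start its flange lies on the lugs in a small cup's mouth, the rim 15 mm above the lid's origin, so fingertips reach down to 17 mm above the origin.
- jar: Sugar jar, dark brown, 320 g, loose on the table: belly 78 mm diameter, 65 mm high, flat collar 52 mm across at the top around an open round mouth 31 mm wide. Origin: centre of the underside, z up. With the lid seated its flange lies on the collar and the lid's origin is 57 mm above the jar's.
- saucer_white: Large saucer, white, loose, 200 g, for the white cup: 124 mm across, 16 mm high, on a 12 mm plywood board. Origin: centre of the underside, z up. Flat round well about 74 mm across, the rim flaring up around it; the underside of a cup standing in it is 6 mm above the saucer's origin.
- saucer_blue: Large saucer, dark cobalt blue, for the blue cup; otherwise exactly as saucer_white.
- saucer_green: Small saucer, celadon green, loose, 150 g, for the green cup: 108 mm across, 16 mm high, on a 12 mm plywood board. Origin: centre of the underside, z up. Flat round well about 64 mm across, the rim flaring up around it; the underside of a cup standing in it is 6 mm above the saucer's origin.
- saucer_ochre: Small saucer, ochre yellow, for the ochre cup; otherwise exactly as saucer_green.
Things that resemble listed ones, but are neither listed nor needed, are in the scene too. Leave any pink look-alike of the cup_white alone.

How it is judged:
By the outcome, as a careful person would: the job done as asked, in the order asked, and still so for the second after the job is handed in, with the robot touching nothing.
It also fails if it takes over 134 s, if anything falls off the work surface, if the arm or the gripper's body presses on something with over 40 N, if the wrist force passes 120 N, or if a joint passes its speed limit or range.

## Robot

A 6-joint arm with a two-finger parallel gripper is mounted at the origin on the work surface. World frame = base frame: x ahead of the robot, y to its left, z up, the work surface at z = 0. Lengths are in m, angles in rad, forces in N, time in s.
With the tool pointing down it reaches from about 0.25 to 0.775 m from the base axis. Payload 4 kg.
Tool frame: the origin (TCP) lies at the very end of the fingers, on their centre line; the grasp point (between the pads) lies 19 mm behind it; x points along the fingers, y is the direction in which the jaws open and shut, and the axes are right-handed (so a half turn about x gives the same grasp; the last joint's range is limited). The gripper opens to 94 mm and grips with 3 to 60 N. Pads are 16 mm wide; open, the fingers measure 119 mm over their backs; the gripper's body (75 mm by 177 mm) begins 78 mm behind the grasp point.
Start: joints at [0.997, 0.087, 1.371, -0, 1.684, -0.103], TCP at [0.249, 0.49, 0.206] pointing down, gripper open.
Joint ranges: [-3.1, 3.1], [-0.76, 2.03], [0.27, 2.55], [-1.08, 4.22], [0.17, 2.65], [-2.57, 2.57]. Speed limits (rad/s): [2.79, 2.79, 3.14, 3.14, 3.14, 3.14].

## Interface

Orientations are given as [roll, pitch, yaw] about the fixed x, y, z axes, in that order (R = Rz(yaw) Ry(pitch) Rx(roll)).
In Python, from bench import robot gives the robot as it stands.
- The arm moves only by the tool carry_out, never from a script. Its argument "targets" is a list of rows, each a list of 5 numbers: the closure, from 0 (fully open) to 1 (shut), then the shift along the tool's x, y, z in cm, then the turn about the tool's x in degrees. In form: [[fingers, tx, ty, tz, turn], ...]. A call has 1 to 20 rows; each row shifts and turns the commanded pose from where the row before left it, along the tool's axes as they then stand; what a row does not reach is not made up. A row lasts 1/10 s, in which the tool goes at most 50 mm and 8.59 degrees, less where a joint would pass 70% of its speed; a pose out of reach is approached as far as the arm can. A call is refused whole if a number of a shift passes 5 or a number of a turn 8.59, either way. A call with a gripper value outside its range is refused whole. The fingers move at their own pace and stop on an object; the grip force is fixed at half the most. Time passes only in rows, so rows that do not move let the fingers close. It gives the time, the measured TCP pose, the force and the opening at its end, in the units of the state.
- robot.get_obs(): the state, without advancing time (a new reading comes with each control period).
- robot.snapshot(name): name is "side" or "top" or "wrist"; returns a dict with "image" (384x512x3 uint8, red, green, blue), "camera_matrix" (3x3 intrinsics, pixels), "pose" (4x4, takes a point from camera to world coordinates). Camera axes: x right, y up, looking along -z (the intrinsics and any distortion apply to the point x, -y, -z); pixel columns grow to the right and rows downward; lengths in m; the calibration is good to about 2 mm. A picture is of the moment at which its call begins. There is no depth.
- robot.close_job(): hands the job in, once; it reports no verdict.
The state is a dict: "time": time; "joint_positions": joint angles; "qvel": joint speeds; "joint_torque": joint torques, N m; "tool_pos": TCP position; "ee_rot": TCP orientation; "wrist_force": force on the tool from outside, world axes, zero at the start; "wrist_torque": the same for the moment, N m; "width": finger opening in m.
Only numpy, scipy, OpenCV 4.12 (cv2) and the standard library are available. Lean on these libraries where they do the work, as an engineer would, in place of code of your own. Each camera call takes 0.05 s, during which the arm holds its last target. There are 200 camera calls.

## Working session

There is one attempt and no reset: what is moved stays moved. The work goes in short steps, Python scripts to look and compute and a tool call to move; the robot and the scene stay as the last step left them, time stands still between calls to the robot, and variables do not carry over. Pictures are saved under pics/ and viewed, about 12 in all and at most 16, crops included, and the job is handed in when it is done.

Besides the shell and the picture viewer there is one more tool, called after "Request:" as name(argument=value, ...) on one line, values as JSON. carry_out: Moves the arm, as the interface text tells. Its arguments: {"type":"object","properties":{"targets":{"type":"array","items":{"type":"array","items":{"type":"number"}}}},"required":["targets"]}

```bash
mkdir -p pics; ls
cat > h.py <<'E'
import numpy as np, cv2
from bench import robot
def snap(n,fn=None):
    s=robot.snapshot(n)
    if fn: cv2.imwrite('pics/'+fn,cv2.cvtColor(s['image'],cv2.COLOR_RGB2BGR))
    return s
def ray(s,u,v):
    d=np.linalg.inv(s['camera_matrix'])@[u,v,1]; T=s['pose']
    return T[:3,3],T[:3,:3]@[d[0],-d[1],-d[2]]
def onz(s,u,v,z):
    o,d=ray(s,u,v); return o+d*(z-o[2])/d[2]
def proj(s,p):
    T=s['pose'];c=T[:3,:3].T@(np.array(p)-T[:3,3]); q=s['camera_matrix']@[c[0],-c[1],-c[2]]; return q[:2]/q[2]
E
python3 - <<'E'
from h import *
o=robot.get_obs()
print(o)
for n in('top','side'):
    s=snap(n,n+'0.png');print(n,s['camera_matrix'],s['pose'].round(3), [k for k in s])
E
```

```text
pics
{'time': 0.0, 'joint_positions': array([ 9.96897506e-01,  8.79467794e-02,  1.37223212e+00, -1.31363208e-05,
        1.68356710e+00, -1.03113420e-01]), 'qvel': array([ 4.45448910e-05,  6.62051635e-05,  1.12684087e-03,  6.68190484e-04,
       -9.35459356e-04, -1.39168585e-04]), 'joint_torque': array([ 7.96990807e-04, -3.40180779e+01, -3.02433336e+01,  7.19688577e-02,
        3.30561830e-02, -1.57610421e-04]), 'tool_pos': array([0.24919606, 0.48970873, 0.20431988]), 'ee_rot': array([-1.66784667,  1.56864294, -2.13863354]), 'wrist_force': array([ 0.40485136, -1.31464194, -0.19924925]), 'wrist_torque': array([0.02477056, 0.02093795, 0.03716353]), 'width': 0.09402497879631287}
top [[368.74646413   0.         257.21740428]
 [  0.         368.74646413 190.37322925]
 [  0.           0.           1.        ]] [[ 2.000e-03  9.860e-01 -1.660e-01  3.590e-01]
 [-1.000e+00  2.000e-03 -1.000e-03 -1.600e-02]
 [-1.000e-03  1.660e-01  9.860e-01  1.025e+00]
 [ 0.000e+00  0.000e+00  0.000e+00  1.000e+00]] ['image', 'camera_matrix', 'pose']
side [[396.2254765    0.         261.01320222]
 [  0.         396.2254765  190.82661337]
 [  0.           0.           1.        ]] [[ 0.838  0.283 -0.467 -0.036]
 [-0.546  0.433 -0.717 -0.806]
 [-0.001  0.856  0.518  0.663]
 [ 0.     0.     0.     1.   ]] ['image', 'camera_matrix', 'pose']
```

View pics/top0.png

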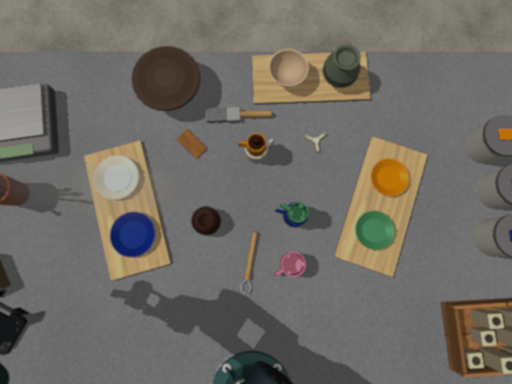

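View pics/side0.png

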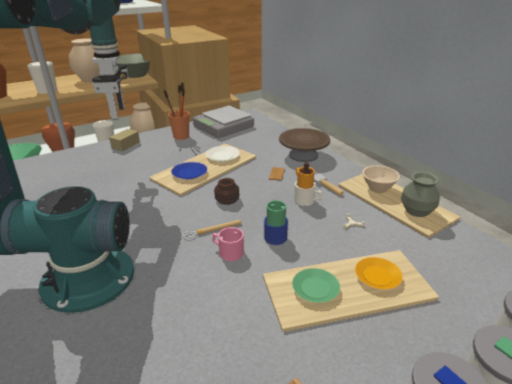

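The top view shows the ochre stack with the lid at (255,145), the green-on-blue stack at (295,214), and the pink look-alike at (292,264). The jar is at (206,220). The saucers are white (118,178), blue (133,234), ochre (390,177) and green (375,230). Next I'll measure by colour and enlarge the stacks.

```bash
cat >> h.py <<'E'
R={'blue':((105,120,40),(125,255,255)),'green':((60,80,50),(85,255,255)),'ochre':((8,200,120),(25,255,255)),'brown':((0,60,15),(12,255,80)),'white':((0,0,150),(179,45,255))}
def mask(s,c,box=None):
    h=cv2.cvtColor(s['image'],cv2.COLOR_RGB2HSV); m=cv2.inRange(h,np.array(R[c][0]),np.array(R[c][1]))
    if box is not None:
        k=np.zeros_like(m); x,y,X,Y=box; k[y:Y,x:X]=255; m&=k
    return m
def big(m):
    c,_=cv2.findContours(m,cv2.RETR_EXTERNAL,cv2.CHAIN_APPROX_NONE); return max(c,key=cv2.contourArea)
def circ(s,cnt,z):
    p=np.array([onz(s,u,v,z)[:2] for u,v in cv2.convexHull(cnt)[:,0]],np.float32)
    (x,y),r=cv2.minEnclosingCircle(p); e=cv2.fitEllipse(np.array([onz(s,u,v,z)[:2] for u,v in cnt[:,0]],np.float32)*1000)
    return np.round([x*1000,y*1000,r*2000]),np.round(e[0]),np.round(e[1])
E
python3 - <<'E'
from h import *
s=snap('top')
for c,b in (('white',(90,145,145,205)),('blue',(100,205,165,262)),('ochre',(360,150,420,205)),('green',(345,205,405,255))):
    print('saucer',c,circ(s,big(mask(s,c,b)),.028))
print('jar',circ(s,big(mask(s,'brown',(185,200,228,242))),.035))
t=snap('side')
a=cv2.resize(cv2.cvtColor(s['image'],4)[125:280,185:335],None,fx=3.8,fy=3.8,interpolation=2)
b=cv2.resize(cv2.cvtColor(t['image'],4)[150:270,205:345],None,fx=3,fy=3,interpolation=2)
cv2.imwrite('pics/c1.png',a);
E
```

```text
saucer white (array([564., 376., 122.]), array([564., 376.]), array([119., 120.]))
saucer blue (array([407., 321., 117.]), array([407., 321.]), array([114., 115.]))
saucer ochre (array([ 565., -378.,  103.]), array([ 565., -379.]), array([ 98., 100.]))
saucer green (array([ 420., -331.,  102.]), array([ 420., -331.]), array([98., 99.]))
jar (array([444., 124.,  74.]), array([444., 124.]), array([68., 73.]))
```

View pics/c1.png

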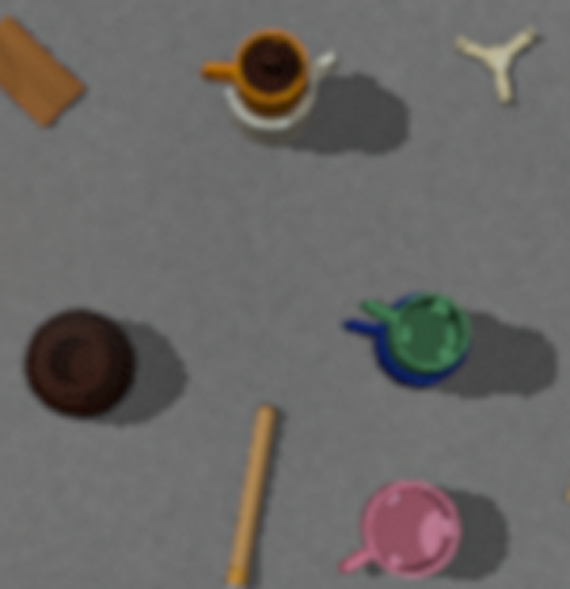

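Stack 1 is ochre on white with the brown lid, rim at about (256,144). Its ochre handle points left and its white handle right. Stack 2 is green on blue at (297,212), with both handles pointing left. The pink cup (293,264) is the look-alike and stays.

```bash
cat >> h.py <<'E'
from scipy.spatial.transform import Rotation as Ro
def tool():
    o=robot.get_obs(); M=Ro.from_euler('xyz',o['ee_rot']).as_matrix(); return o,M
def go(x,y,z,ang=None):
    "shift in tool axes (cm) and turn (deg) for jaw axis at world angle ang (mod 180)"
    o,M=tool(); d=M.T@(np.array([x,y,z])-o['tool_pos'])*100
    j=np.degrees(np.arctan2(M[1,1],M[0,1]))
    print('t %.2f tcp'%o['time'],o['tool_pos'].round(4),'shift cm',d.round(2),'jaw %.1f'%j,'xaxis',M[:,0].round(3),'w %.4f'%o['width'],'F',o['wrist_force'].round(1),'q6 %.2f'%o['joint_positions'][5])
    if ang is not None:
        t=(j-ang+90)%180-90; print('turn %.1f'%t)
E
python3 - <<'E'
from h import *
s=snap('top')
P=lambda x,y,z:onz(s,x/3.8+185,y/3.8+125,z)[:2]*1000
for n,c,h in (('ochre',(271,72,.106),(207,71,.08)),('white',(271,72,.106),(333,60,.03)),('green',(427,332,.106),(367,305,.08)),('blue',(427,332,.106),(350,325,.03)),('pink',(411,528,.06),(345,567,.03))):
    a,b=P(*c),P(*h); d=b-a; print(n,a.round(),b.round(),'handle deg %.0f len %.0f'%(np.degrees(np.arctan2(d[1],d[0])),np.hypot(*d)))
print('jar collar',P(75,362,.065).round())
go(.53,.01,.25,0)
t=snap('side'); 
print(circ(s,big(mask(s,'green',(280,195,315,230))),.106))
print('side reproj green rim',proj(t,[*P(427,332,.106)/1000,.106]),'ochre',proj(t,[*P(271,72,.106)/1000,.106]))
b=cv2.resize(cv2.cvtColor(t['image'],4)[150:270,205:345],None,fx=5,fy=5,interpolation=2)
cv2.imwrite('pics/c2.png',b)
E
```

```text
ochre [635. -12.] [644.  33.] handle deg 79 len 46
white [635. -12.] [667. -57.] handle deg -55 len 56
green [ 458. -115.] [479. -77.] handle deg 61 len 43
blue [ 458. -115.] [471. -68.] handle deg 74 len 48
pink [ 330. -107.] [302. -63.] handle deg 122 len 51
jar collar [441. 122.]
t 0.25 tcp [0.2493 0.4899 0.2049] shift cm [ -4.48 -30.05  46.78] jaw 63.0 xaxis [-0.001 -0.001 -1.   ] w 0.0940 F [-0.6 -0.5 -0.1] q6 -0.10
turn 63.0
(array([ 463., -106.,   70.]), array([ 460., -111.]), array([47., 64.]))
side reproj green rim [275.52021407 205.56364728] ochre [304.75138117 171.52874607]
```

View pics/c2.png

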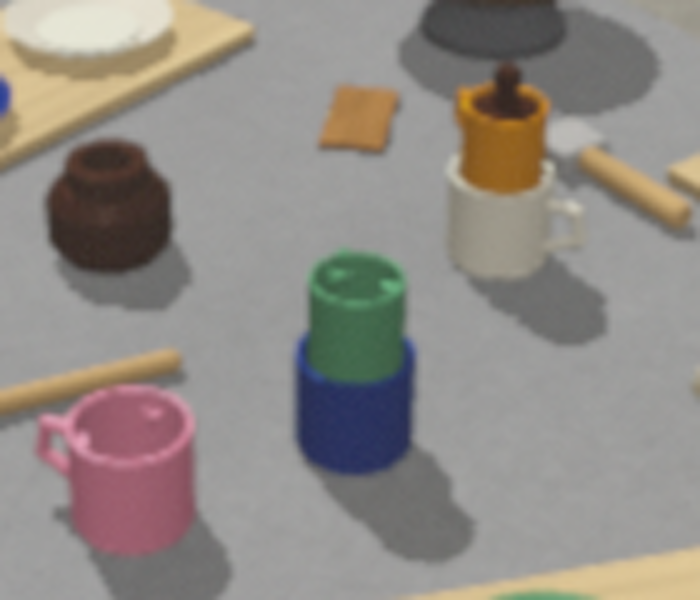

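The side view confirms the stacks: lid on ochre on white, and green on blue. The predicted rims agree with it within 1 px (green (276,205), ochre (305,171)). I'll go above the lid first.

Request:
carry_out(targets=[[0,-0.3,-1.43,3.01,0],[0,-0.3,-1.43,3.01,0],[0,-0.3,-1.43,3.01,0],[0,-0.3,-1.43,3.01,0],[0,-0.3,-1.43,3.01,0],[0,-0.3,-1.43,3.01,0],[0,-0.3,-1.43,3.01,0],[0,-0.3,-1.43,3.01,0],[0,-0.3,-1.43,3.01,0],[0,-0.3,-1.43,3.01,0],[0,-0.3,-1.43,3.01,0],[0,-0.3,-1.43,3.01,0],[0,-0.3,-1.43,3.01,0],[0,-0.3,-1.43,3.01,0],[0,-0.3,-1.43,3.01,0],[0,-0.3,-1.43,3.01,0],[0,0,-1.43,3.01,0],[0,0,-1.43,3.01,0],[0,0,-1.43,3.01,0]])

```text
time: 2.2
tool_pos: [0.6366, -0.0126, 0.2534]
ee_rot: [2.23, 1.571, 1.759]
wrist_force: [0.2, 0.3, 0.8]
width: 0.0937
```

Request:
carry_out(targets=[[0,0,0,0,8.2],[0,0,0,0,8.2],[0,0,0,0,8.2],[0,0,0,0,8.2],[0,0,0,0,8.2],[0,0,0,0,8.2],[0,0,0,0,8.2],[0,0,0,0,8.2],[0,0,0,0,8.2],[0,0,0,0,0],[0,0,0,0,0]])

```text
time: 3.3
tool_pos: [0.6359, -0.0114, 0.2533]
ee_rot: [-1.82, 1.571, 2.708]
wrist_force: [-0.1, 0.3, 0.7]
width: 0.0942
```

Run:
```python
from h import *
s=snap('wrist','w1.png'); go(.635,-.012,.109,-11)
print(s['pose'].round(3),proj(s,[.635,-.012,.13]))
```

```text
t 3.35 tcp [ 0.6359 -0.0114  0.2534] shift cm [14.44 -0.07  0.08] jaw -10.6 xaxis [-0.  0. -1.] w 0.0939 F [-0.1 -0.2 -0.2] q6 0.08
turn 0.4
[[ 0.983  0.177  0.05   0.651]
 [-0.184  0.944  0.273  0.068]
 [ 0.001 -0.277  0.961  0.433]
 [ 0.     0.     0.     1.   ]] [253.65480172 188.24749764]
```

View pics/w1.png

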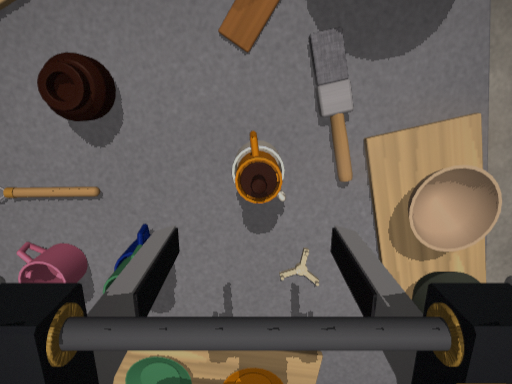

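The wrist view shows the lid and ochre rim at about (259,180), the handle pointing up in the image to (254,135), and the jar at (77,86). I'll enlarge and measure it.

Run:
```python
from h import *
s=snap('wrist'); im=cv2.cvtColor(s['image'],4)
m=mask(s,'ochre',(225,120,295,215)); n=cv2.morphologyEx(m,cv2.MORPH_CLOSE,np.ones((25,25)));n=cv2.morphologyEx(n,cv2.MORPH_OPEN,cv2.getStructuringElement(2,(21,21)))
print('ochre blob',cv2.fitEllipse(big(n)),circ(s,big(n),.106))
for p in [(259,181),(261,181)]:
  print(onz(s,*p,.106).round(4),onz(s,*p,.130).round(4))
print('jar',circ(s,big(mask(s,'brown',(30,40,125,130))),.035))
a=cv2.resize(im[120:220,215:305],None,fx=6,fy=6,interpolation=2)
b=cv2.resize(im[45:125,30:125],None,fx=2.5,fy=2.5); a[:b.shape[0],:b.shape[1]]=b
cv2.imwrite('pics/c3.png',a)
```

```text
Traceback (most recent call last):
  File "h.py", line 21, in big
    c,_=cv2.findContours(m,cv2.RETR_EXTERNAL,cv2.CHAIN_APPROX_NONE); return max(c,key=cv2.contourArea)
                                                                            ~~~^^^^^^^^^^^^^^^^^^^^^^^
ValueError: max() iterable argument is empty
```

```bash
sed -i "s/'ochre':((8,200,120)/'ochre':((8,150,90)/" h.py
python3 - <<'E'
from h import *
s=snap('wrist'); im=cv2.cvtColor(s['image'],4)
m=mask(s,'ochre',(225,120,295,215)); print(cv2.countNonZero(m), cv2.boundingRect(m))
for p in [(259,181),(261,181)]:
  print(onz(s,*p,.106).round(4),onz(s,*p,.130).round(4))
print('jar',circ(s,big(mask(s,'brown',(30,40,125,130))),.035))
a=cv2.resize(im[120:220,215:305],None,fx=6,fy=6,interpolation=2)
b=cv2.resize(im[45:125,30:125],None,fx=2.5,fy=2.5); a[:b.shape[0],:b.shape[1]]=b
cv2.imwrite('pics/c3.png',a)
E
```

```text
915 (235, 131, 47, 73)
[ 0.6409 -0.0116  0.106 ] [ 0.6416 -0.0057  0.13  ]
[ 0.6429 -0.012   0.106 ] [ 0.6435 -0.0061  0.13  ]
jar (array([445., 129.,  90.]), array([442., 126.]), array([75., 84.]))
```

View pics/c3.png

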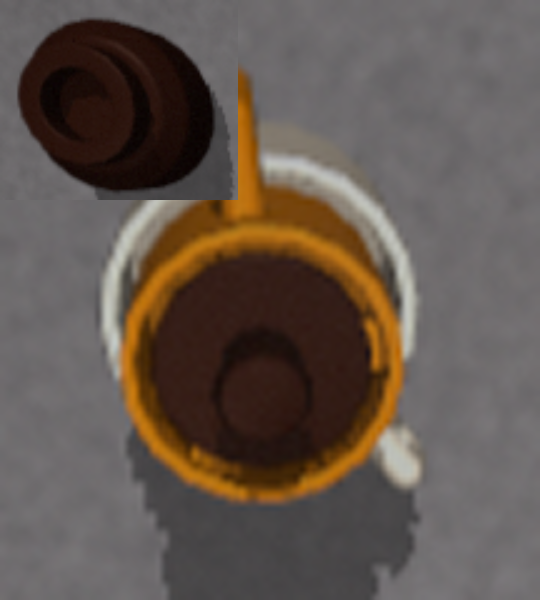

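Run:
```python
from h import *
s=snap('wrist')
print('rim',onz(s,258.7,180,.106)[:2].round(4),'knob',onz(s,259,186.2,.13)[:2].round(4),'jar mouth',onz(s,63,85.4,.065)[:2].round(4))
print('handle', onz(s,254,133,.096).round(3))
go(.641,-.0115,.109,-11)
```

```text
rim [ 0.6407 -0.0104] knob [ 0.6406 -0.0109] jar mouth [0.447  0.1251]
handle [0.645 0.038 0.096]
t 3.50 tcp [ 0.6359 -0.0114  0.2534] shift cm [14.44  0.5  -0.08] jaw -10.7 xaxis [-0.  0. -1.] w 0.0943 F [-1.   0.7 -0.3] q6 0.08
turn 0.3
```

Request:
carry_out(targets=[[0,2,0.45,-0.05,0],[0,2,0,0,0],[0,2,0,0,0],[0,2,0,0,0],[0,2,0,0,0],[0,2,0,0,0],[0,1.4,0,0,0],[0,1,0,0,0],[0,0,0,0,0],[1,0,0,0,0],[1,0,0,0,0],[1,0,0,0,0],[1,0,0,0,0],[1,0,0,0,0],[1,0,0,0,0],[1,0,0,0,0],[1,0,0,0,0],[1,0,0,0,0],[1,0,0,0,0]])

```text
time: 5.4
tool_pos: [0.6404, -0.0117, 0.1094]
ee_rot: [-2.507, 1.571, 2.017]
wrist_force: [0.9, -0.6, 1.1]
width: 0.0174
```

The width of 17.4 mm matches the knob. I'll lift it and go above the jar.

Request:
carry_out(targets=[[1,-0.5,0,0,0],[1,-1,0,0,0],[1,-2,0,0,0],[1,-2,0,0,0],[1,-2,0,0,0],[1,-2,0,0,0],[1,-0.5,0,0,0],[1,0,0,0,0]])

```text
time: 6.2
tool_pos: [0.6411, -0.0118, 0.2113]
ee_rot: [1.671, 1.567, -0.088]
wrist_force: [0.8, -0.5, -0.8]
width: 0.015
```

Run:
```python
from h import *
go(.447,.125,.2,-11)
```

```text
t 6.20 tcp [ 0.6411 -0.0118  0.2113] shift cm [  1.06 -21.63  -9.81] jaw -10.8 xaxis [ 0.003 -0.    -1.   ] w 0.0150 F [ 0.8 -0.5 -0.8] q6 0.08
turn 0.2
```

Request:
carry_out(targets=[[1,0,-1.44,-0.65,0],[1,0,-1.44,-0.65,0],[1,0,-1.44,-0.65,0],[1,0,-1.44,-0.65,0],[1,0,-1.44,-0.65,0],[1,0,-1.44,-0.65,0],[1,0,-1.44,-0.65,0],[1,0,-1.44,-0.65,0],[1,0,-1.44,-0.65,0],[1,0,-1.44,-0.65,0],[1,0,-1.44,-0.65,0],[1,0,-1.44,-0.65,0],[1,0,-1.44,-0.65,0],[1,0,-1.44,-0.65,0],[1,0,-1.44,-0.65,0],[1,0,0,0,0],[1,0,0,0,0]])

```text
time: 7.9
tool_pos: [0.4464, 0.1246, 0.2097]
ee_rot: [1.574, 1.57, -0.184]
wrist_force: [-0.5, 0.5, -0.5]
width: 0.0148
```

Run:
```python
from h import *
w=snap('wrist'); s=snap('side'); t=snap('top')
go(.447,.125,.2,-11)
o,_=tool(); p=o['tool_pos']
print('pred lid centre side',proj(s,p-[0,0,.008]),'mouth',proj(s,[.447,.125,.065]), 'wrist lid',proj(w,p-[0,0,.008]),'mouth w',proj(w,[.447,.125,.065]),'top tcp',proj(t,p))
u,v=proj(s,p-[0,0,.05]).astype(int)
a=cv2.resize(cv2.cvtColor(s['image'],4)[v-50:v+60,u-40:u+40],None,fx=5,fy=5,interpolation=2); print('side crop origin',u-40,v-50)
b=cv2.cvtColor(w['image'],4)[60:384,120:400]; b=cv2.resize(b,None,fx=1.4,fy=1.4)
k=np.zeros((550,400+b.shape[1],3),np.uint8); k[:,:400]=a; k[:b.shape[0],400:]=b
cv2.imwrite('pics/c4.png',k)
```

```text
t 8.05 tcp [0.4469 0.1241 0.2094] shift cm [ 0.94 -0.   -0.09] jaw -10.8 xaxis [ 0. -0. -1.] w 0.0146 F [-0.2  0.2 -0.2] q6 0.34
turn 0.2
pred lid centre side [225.07998581 140.29454231] mouth [227.11280573 181.60273632] wrist lid [255.24004467 234.18847395] mouth w [254.69364595 181.83932179] top tcp [194.77442363 212.16656026]
side crop origin 185 103
```

View pics/c4.png

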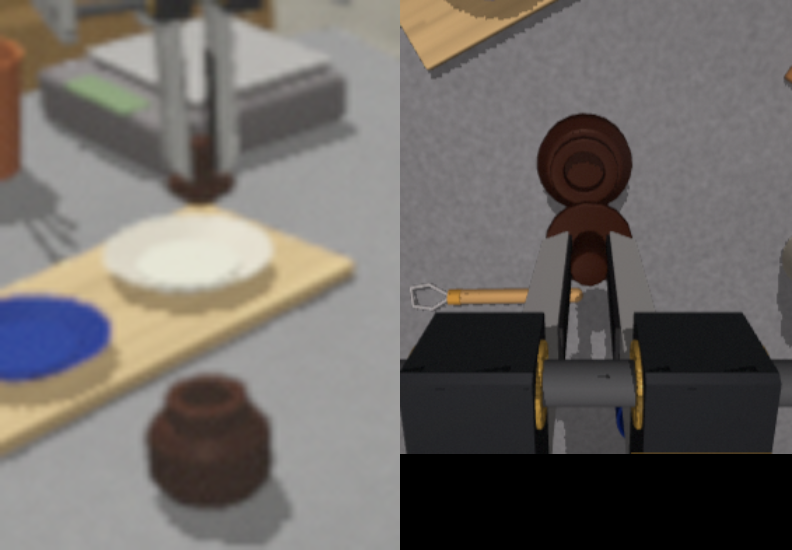

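The lid hangs level below the fingers, with the flange about 8 mm under the TCP. The mouth is seen about 2 mm to −y of the tool, so I'll correct that and lower.

Request:
carry_out(targets=[[1,2,-0.17,-0.05,0],[1,2,0,0,0],[1,2,0,0,0],[1,2,0,0,0],[1,1.5,0,0,0],[1,1,0,0,0],[1,0.8,0,0,0],[1,0.5,0,0,0],[1,0.5,0,0,0],[1,0.5,0,0,0],[1,0.3,0,0,0],[1,0,0,0,0],[1,0,0,0,0]])

```text
time: 9.35
tool_pos: [0.4451, 0.1253, 0.0787]
ee_rot: [2.067, 1.57, 0.308]
wrist_force: [0.6, 0.4, -0.3]
width: 0.0148
```

Request:
carry_out(targets=[[1,0.1,0,0,0],[1,0.1,0,0,0],[1,0,0,0,0],[1,0.1,0,0,0],[1,0,0,0,0],[1,0,0,0,0]])

```text
time: 9.95
tool_pos: [0.4451, 0.1253, 0.0756]
ee_rot: [2.07, 1.57, 0.312]
wrist_force: [-0.3, -0.1, 0.4]
width: 0.0147
```

Request:
carry_out(targets=[[1,0.05,0,0,0],[1,0,0,0,0],[1,0.05,0,0,0],[1,0,0,0,0],[1,0,0,0,0]])

```text
time: 10.45
tool_pos: [0.4451, 0.1253, 0.0756]
ee_rot: [2.036, 1.57, 0.278]
wrist_force: [-1.7, -0.1, 7.0]
width: 0.0145
```

Run:
```python
from h import *
s=snap('side');go(.447,.125,.076)
a=cv2.resize(cv2.cvtColor(s['image'],4)[140:220,185:270],None,fx=7,fy=7,interpolation=2)
cv2.imwrite('pics/c5.png',a)
```

```text
t 10.50 tcp [0.4451 0.1253 0.0756] shift cm [-0.04  0.19 -0.01] jaw -10.8 xaxis [ 0.001  0.    -1.   ] w 0.0149 F [-2.9 -0.5  6.7] q6 0.34
```

View pics/c5.png

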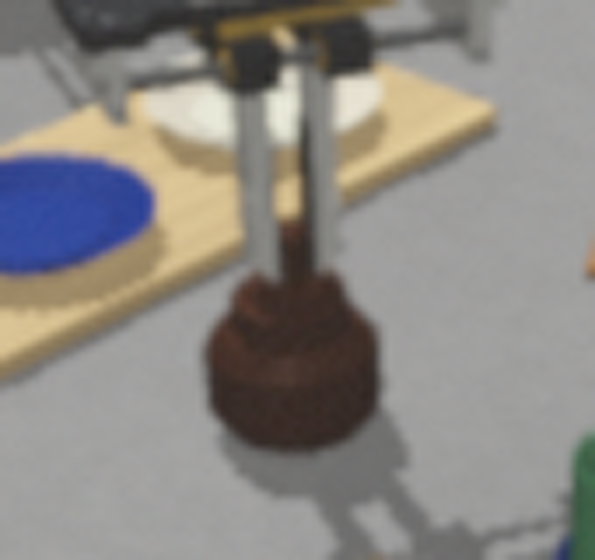

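Contact came at the expected seated height and the lid lies on the collar. I'll release and lift.

Request:
carry_out(targets=[[1,-0.1,0,0,0],[0.8,0,0,0,0],[0.7,0,0,0,0],[0.4,0,0,0,0],[0,0,0,0,0],[0,0,0,0,0],[0,0,0,0,0],[0,-1,0,0,0],[0,-2,0,0,0],[0,-3,0,0,0],[0,-3,0,0,0],[0,-3,0,0,0],[0,-3,0,0,0],[0,-2,0,0,0],[0,0,0,0,0]])

```text
time: 12.0
tool_pos: [0.4466, 0.1255, 0.25]
ee_rot: [1.922, 1.562, 0.163]
wrist_force: [-0.2, -0.3, -0.4]
width: 0.094
```

Run:
```python
from h import *
w=snap('wrist'); s=snap('side')
a=cv2.resize(cv2.cvtColor(s['image'],4)[145:215,190:270],None,fx=7,fy=7,interpolation=2)
b=cv2.resize(cv2.cvtColor(w['image'],4)[100:250,190:320],None,fx=3.26,fy=3.26,interpolation=2)
cv2.imwrite('pics/c6.png',np.hstack([a[:488],b[:488]][:2]) if b.shape[0]>=488 and a.shape[0]>=488 else a)
print(a.shape,b.shape)
m=mask(s,'brown',(190,145,270,215)); c=big(m); print(cv2.boundingRect(c),'knob top pred',proj(s,[.445,.125,.096]),'belly',proj(s,[.445,.125,.035]))
go(.641,-.011,.2,-11)
```

```text
(490, 560, 3) (489, 424, 3)
(215, 173, 23, 31) knob top pred [226.06139795 172.79443807] belly [226.97925408 190.25434801]
t 12.10 tcp [0.4449 0.1252 0.2456] shift cm [ 4.58 21.8   9.72] jaw -10.8 xaxis [ 0.001  0.    -1.   ] w 0.0939 F [-0.8  0.8 -0.1] q6 0.34
turn 0.2
```

View pics/c6.png

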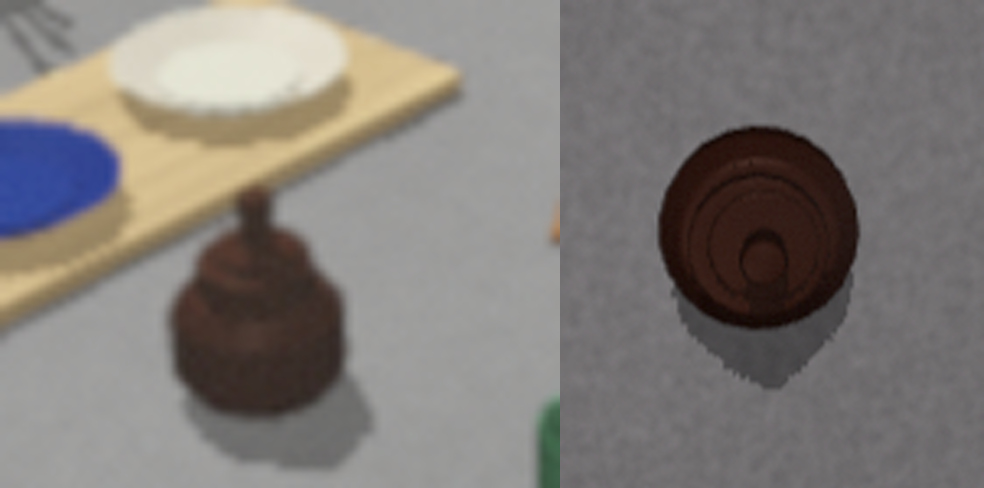

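The lid sits flat and centred on the jar. Next is the ochre cup.

Request:
carry_out(targets=[[0,0,1.45,0.65,0],[0,0,1.45,0.65,0],[0,0,1.45,0.65,0],[0,0,1.45,0.65,0],[0,0,1.45,0.65,0],[0,0,1.45,0.65,0],[0,0,1.45,0.65,0],[0,0,1.45,0.65,0],[0,0,1.45,0.65,0],[0,0,1.45,0.65,0],[0,0,1.45,0.65,0],[0,0,1.45,0.65,0],[0,0,1.45,0.65,0],[0,0,1.45,0.65,0],[0,0,1.45,0.65,0],[0,0,0,0,0]])

```text
time: 13.7
tool_pos: [0.6416, -0.0127, 0.2443]
ee_rot: [-1.158, 1.57, -2.919]
wrist_force: [-0.3, -0.4, 0.1]
width: 0.0942
```

Request:
carry_out(targets=[[0,2,0,0,0],[0,2,0,0,0],[0,2,0,0,0],[0,2,0,0,0],[0,2,0,0,0],[0,2,0,0,0],[0,2,0,0,0],[0,2,0,0,0],[0,1,0,0,0],[0,0,0,0,0],[1,0,0,0,0],[1,0,0,0,0],[1,0,0,0,0],[1,0,0,0,0],[1,0,0,0,0],[1,0,0,0,0],[1,0,0,0,0],[1,0,0,0,0],[1,0,0,0,0]])

```text
time: 15.6
tool_pos: [0.6403, -0.0112, 0.0757]
ee_rot: [2.379, 1.571, 0.62]
wrist_force: [-0.9, 0.3, 0.8]
width: 0.0506
```

Request:
carry_out(targets=[[1,-0.3,0,0,0],[1,-0.7,0,0,0],[1,-1,0,0,0],[1,-2,0,0,0],[1,-2,0,0,0],[1,-2,0,0,0],[1,-2,0,0,0],[1,-2,0,0,0],[1,0,0,0,0]])

```text
time: 16.5
tool_pos: [0.6423, -0.0114, 0.2005]
ee_rot: [1.666, 1.562, -0.093]
wrist_force: [0.3, -1.1, -1.2]
width: 0.0509
```

Run:
```python
from h import *
go(.57,-.376,.195,-11)
```

```text
t 16.50 tcp [ 0.6423 -0.0114  0.2005] shift cm [ 0.52 -0.29 37.17] jaw -10.8 xaxis [ 0.008 -0.001 -1.   ] w 0.0509 F [ 0.3 -1.1 -1.2] q6 0.08
turn 0.2
```

Request:
carry_out(targets=[[1,0,0,2.2,0],[1,0,0,2.2,0],[1,0,0,2.2,0],[1,0,0,2.2,0],[1,0,0,2.2,0],[1,0,0,2.2,0],[1,0,0,2.2,0],[1,0,0,2.2,0],[1,0,0,2.2,0],[1,0,0,2.2,0],[1,0,0,2.2,0],[1,0,0,2.2,0],[1,0,0,2.2,0],[1,0,0,2.2,0],[1,0,0,2.2,0],[1,0,-0.3,2.2,0],[1,0,0,1.9,0],[1,0,0,0,0],[1,0,0,0,0]])

```text
time: 18.4
tool_pos: [0.568, -0.3748, 0.1948]
ee_rot: [-2.731, 1.569, 1.793]
wrist_force: [-0.1, 1.2, -0.2]
width: 0.0506
```

Run:
```python
from h import *
w=snap('wrist','w2.png');s=snap('side')
go(.57,-.376,.195,-11)
o,_=tool();p=o['tool_pos']
print('wrist pred: saucer centre z.018',proj(w,[.57,-.376,.018]),proj(w,[.57,-.376,.028]),'cup bottom',proj(w,p-[0,0,.0235]))
for c,b in (('ochre',(340,240,420,300)),('green',(280,260,350,310)),):
  m=mask(s,c,b); print('side',c,circ(s,big(m),.028))
for c,b in (('white',(200,140,245,170)),('blue',(165,160,215,190))):
  m=mask(s,c,b); print('side',c,circ(s,big(m),.028))
```

```text
t 18.50 tcp [ 0.5685 -0.374   0.1954] shift cm [0.04 0.19 0.16] jaw -10.7 xaxis [ 0.     0.001 -1.   ] w 0.0512 F [-0.1  0.6 -0.9] q6 -0.48
turn 0.3
wrist pred: saucer centre z.018 [256.34619903 176.42285017] [256.39622278 178.40273178] cup bottom [254.87573112 224.03442516]
side ochre (array([ 566., -378.,  106.]), array([ 565., -378.]), array([102., 104.]))
side green (array([ 420., -329.,  100.]), array([ 419., -329.]), array([95., 98.]))
side white (array([580., 422., 225.]), array([582., 416.]), array([174., 195.]))
side blue (array([406., 325., 116.]), array([407., 324.]), array([105., 111.]))
```

View pics/w2.png

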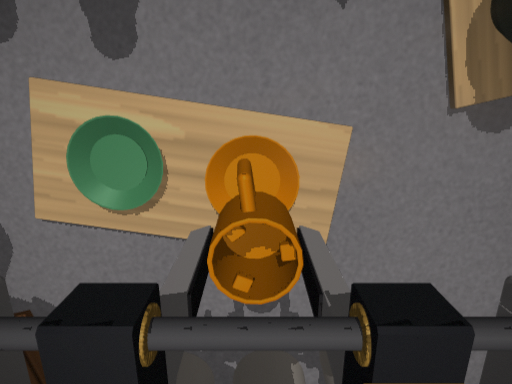

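The ochre saucer outline in the wrist view is centred at about (252,181). That puts it at (0.565, −0.379), which agrees with the top and side views. I'll correct and lower.

Request:
carry_out(targets=[[1,0,-0.27,0.44,0],[1,2,0,0,0],[1,2,0,0,0],[1,2,0,0,0],[1,2,0,0,0],[1,2,0,0,0],[1,1.5,0,0,0],[1,1.5,0,0,0],[1,1,0,0,0],[1,0.5,0,0,0],[1,0.4,0,0,0],[1,0.2,0,0,0],[1,0,0,0,0],[1,0,0,0,0]])

```text
time: 19.9
tool_pos: [0.5649, -0.3792, 0.0452]
ee_rot: [1.159, 1.57, -0.6]
wrist_force: [0.6, 0.3, -1.3]
width: 0.051
```

Request:
carry_out(targets=[[1,0.1,0,0,0],[1,0,0,0,0],[1,0,0,0,0]])

```text
time: 20.2
tool_pos: [0.5646, -0.379, 0.0436]
ee_rot: [1.356, 1.571, -0.403]
wrist_force: [0.9, -0.2, -0.8]
width: 0.0507
```

Request:
carry_out(targets=[[1,0.1,0,0,0],[1,0,0,0,0],[1,0.1,0,0,0],[1,0,0,0,0],[1,0,0,0,0]])

```text
time: 20.7
tool_pos: [0.5646, -0.379, 0.0418]
ee_rot: [1.1, 1.571, -0.658]
wrist_force: [-1.0, -1.4, 1.2]
width: 0.0511
```

Request:
carry_out(targets=[[1,0.05,0,0,0],[1,0,0,0,0],[1,0.05,0,0,0],[1,0,0,0,0],[1,0,0,0,0]])

```text
time: 21.2
tool_pos: [0.5646, -0.379, 0.0417]
ee_rot: [1.056, 1.57, -0.703]
wrist_force: [-3.5, 2.3, 5.9]
width: 0.051
```

Request:
carry_out(targets=[[1,-0.1,0,0,0],[0.4,0,0,0,0],[0.2,0,0,0,0],[0,0,0,0,0],[0,0,0,0,0],[0,0,0,0,0],[0,0,0,0,0],[0,-1,0,0,0],[0,-2,0,0,0],[0,-3,0,0,0],[0,-3,0,0,0],[0,-3,0,0,0],[0,-3,0,0,0],[0,-3,0,0,0],[0,-2,0,0,0],[0,0,0,0,0]])

```text
time: 22.8
tool_pos: [0.5658, -0.3799, 0.2473]
ee_rot: [1.096, 1.561, -0.662]
wrist_force: [0.9, -0.7, 0.2]
width: 0.0938
```

Request:
carry_out(targets=[[0,0,0.05,-2,0],[0,0,0.05,-2,0],[0,0,0.05,-2,0],[0,0,0.05,-2,0],[0,0,0.05,-2,0],[0,0,0.05,-2,0],[0,0,0.05,-2,0],[0,0,0.05,-2,0],[0,0,0.05,-2,0],[0,0,0,-2.2,0],[0,0,0,-2.2,0],[0,0,0,-2.2,0],[0,0,0,-2.2,0],[0,0,0,-2.2,0],[0,0,0,-2.2,0],[0,0,0,-2.2,0],[0,0,0,-2.2,0],[0,0,0,0,0]])

```text
time: 24.6
tool_pos: [0.6356, -0.0264, 0.2415]
ee_rot: [3.119, 1.57, 1.364]
wrist_force: [-0.1, -0.6, -0.1]
width: 0.0942
```

Run:
```python
from h import *
w=snap('wrist');s=snap('side'); t=snap('top')
go(.641,-.011,.06,35)
f=lambda s:cv2.cvtColor(s['image'],4)
a=cv2.resize(f(w)[100:230,170:340],(560,428),interpolation=2)
b=cv2.resize(f(s)[235:305,330:430],(240,168),interpolation=2); c=cv2.resize(f(t)[140:205,355:425],(240,223),interpolation=2)
k=np.zeros((428,800,3),np.uint8);k[:,:560]=a;k[:168,560:]=b;k[180:403,560:]=c
cv2.imwrite('pics/c7.png',k); print('pred white rim in wrist',proj(w,[.641,-.011,.06]))
```

```text
t 24.75 tcp [ 0.6354 -0.0301  0.2415] shift cm [18.15  0.2  -2.  ] jaw -10.8 xaxis [-0.    -0.001 -1.   ] w 0.0945 F [ 0.  -0.7 -0.5] q6 0.05
turn -45.8
pred white rim in wrist [256.49628179 161.13623061]
```

View pics/c7.png

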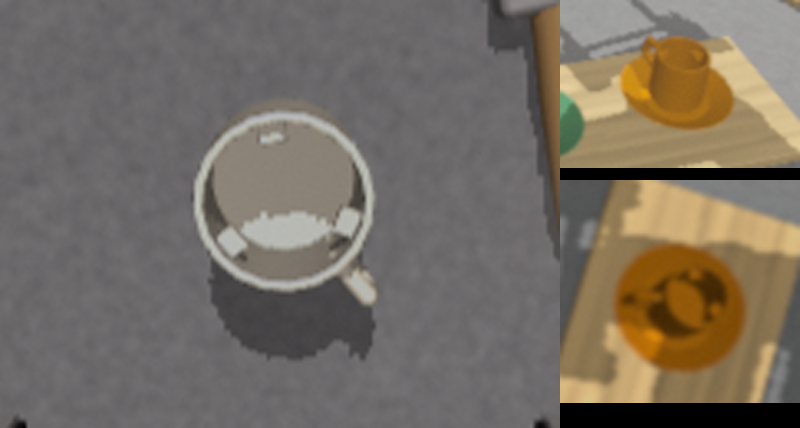

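The white cup rim at (256,161) matches the prediction, so its centre is (0.641, −0.011), with the handle towards about −57°. The ochre cup stands centred on its saucer. I'll turn and grip the white cup.

Request:
carry_out(targets=[[0,0,0.2,-1,0],[0,0,0,-1,0],[0,0,0,0,-7.7],[0,0,0,0,-7.7],[0,0,0,0,-7.7],[0,0,0,0,-7.7],[0,0,0,0,-7.7],[0,0,0,0,-7.7],[0,0,0,0,0],[0,3,0,0,0],[0,3,0,0,0],[0,3,0,0,0],[0,3,0,0,0],[0,0,0,0,0]])

```text
time: 26.15
tool_pos: [0.6379, -0.0103, 0.1155]
ee_rot: [-2.306, 1.56, 3.022]
wrist_force: [-0.8, 0.3, -0.8]
width: 0.0941
```

Run:
```python
from h import *
go(.641,-.011,.027,35)
```

```text
t 26.15 tcp [ 0.6379 -0.0103  0.1155] shift cm [8.85 0.28 0.3 ] jaw 35.3 xaxis [-0.011  0.001 -1.   ] w 0.0941 F [-0.8  0.3 -0.8] q6 -0.72
turn 0.3
```

Request:
carry_out(targets=[[0,2,0,0,0],[0,2,0,0,0],[0,2,0,0,0],[0,1.5,0,0,0],[0,1,0,0,0],[0,0.1,0,0,0],[0,0,0,0,0],[1,0,0,0,0],[1,0,0,0,0],[1,0,0,0,0],[1,0,0,0,0],[1,0,0,0,0],[1,0,0,0,0],[1,0,0,0,0],[1,0,0,0,0]])

```text
time: 27.65
tool_pos: [0.6412, -0.0109, 0.036]
ee_rot: [-0.189, 1.57, -1.142]
wrist_force: [-2.3, -1.7, 4.1]
width: 0.0642
```

Request:
carry_out(targets=[[1,-0.3,0,0,0],[1,-0.7,0,0,0],[1,-2,0,0,0],[1,-2,0,0,0],[1,-3,0,0,0],[1,-3,0,0,0],[1,-3,0,0,0],[1,-2,0,0,0],[1,0,0,0,0]])

```text
time: 28.55
tool_pos: [0.6432, -0.0107, 0.2001]
ee_rot: [0.898, 1.562, -0.055]
wrist_force: [0.7, 0.0, -0.4]
width: 0.0641
```

Request:
carry_out(targets=[[1,0,0.9,-2,0],[1,0,0.9,-2,0],[1,0,0.9,-2,0],[1,0,0.9,-2,0],[1,0,0.9,-2,0],[1,0,0.9,-2,0],[1,0,0.9,-2,0],[1,0,0.9,-2,0],[1,0,0.9,-2,0],[1,0,0.9,-2,0],[1,0,0.9,-2,0],[1,0,0.9,-2,0],[1,0,0.9,-2,0],[1,0,0.9,-2,0],[1,0,0.9,-2,0],[1,0,0.9,-2,0],[1,0,0.9,-2,0],[1,0,0.9,-2,0],[1,0,0,0,0],[1,0,0,0,0]])

```text
time: 30.55
tool_pos: [0.5639, 0.3763, 0.1935]
ee_rot: [-1.51, 1.568, -2.462]
wrist_force: [0.5, 0.4, -2.0]
width: 0.0638
```

Run:
```python
from h import *
w=snap('wrist','w3.png');s=snap('side')
go(.564,.376,.2,35)
print('wrist pred: white',proj(w,[.564,.376,.028]),'blue',proj(w,[.407,.322,.028]))
h=cv2.cvtColor(s['image'],cv2.COLOR_RGB2HSV); print(h[155,215],h[155,240],h[150,160])
```

```text
t 30.65 tcp [0.5646 0.3755 0.1944] shift cm [-0.56 -0.02 -0.07] jaw 35.4 xaxis [-0.001 -0.001 -1.   ] w 0.0640 F [ 0.2  0.1 -1.9] q6 -0.11
turn 0.4
wrist pred: white [254.88816406 177.87631944] blue [107.48923206 135.22854585]
[ 30  18 230] [ 20  83 213] [  0   0 160]
```

View pics/w3.png

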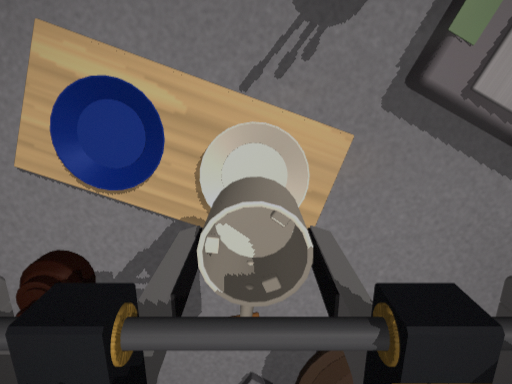

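The white saucer is centred at (254.5,176), within about 2 mm of the prediction; the blue one at (107,133.5) is too. I'll lower the cup.

Request:
carry_out(targets=[[1,2,0,-0.12,0],[1,2,0,0,0],[1,2,0,0,0],[1,2,0,0,0],[1,2,0,0,0],[1,1.5,0,0,0],[1,1,0,0,0],[1,0.6,0,0,0],[1,0.4,0,0,0],[1,0.2,0,0,0],[1,0,0,0,0],[1,0,0,0,0],[1,0,0,0,0]])

```text
time: 31.95
tool_pos: [0.5642, 0.3778, 0.0593]
ee_rot: [1.474, 1.569, 0.522]
wrist_force: [-0.4, -0.5, -0.6]
width: 0.0637
```

Request:
carry_out(targets=[[1,0.1,0,0,0],[1,0,0,0,0],[1,0.1,0,0,0],[1,0,0,0,0],[1,0,0,0,0]])

```text
time: 32.45
tool_pos: [0.5638, 0.3774, 0.0564]
ee_rot: [-1.853, 1.571, -2.806]
wrist_force: [0.3, -1.1, -1.4]
width: 0.0642
```

Request:
carry_out(targets=[[1,0.1,0,0,0],[1,0,0,0,0],[1,0.1,0,0,0],[1,0,0,0,0],[1,0,0,0,0]])

```text
time: 32.95
tool_pos: [0.5639, 0.3775, 0.0544]
ee_rot: [-2.652, 1.571, 2.679]
wrist_force: [-0.5, 0.5, -1.7]
width: 0.0642
```

Request:
carry_out(targets=[[1,0.05,0,0,0],[1,0,0,0,0],[1,0.05,0,0,0],[1,0,0,0,0],[1,0.05,0,0,0],[1,0,0,0,0],[1,0,0,0,0]])

```text
time: 33.65
tool_pos: [0.5639, 0.3776, 0.054]
ee_rot: [1.575, 1.57, 0.623]
wrist_force: [-1.6, -0.6, 5.6]
width: 0.064
```

Request:
carry_out(targets=[[1,-0.1,0,0,0],[0.25,0,0,0,0],[0.1,0,0,0,0],[0,0,0,0,0],[0,0,0,0,0],[0,0,0,0,0],[0,-1,0,0,0],[0,-2,0,0,0],[0,-3,0,0,0],[0,-3,0,0,0],[0,-3,0,0,0],[0,-3,0,0,0],[0,-3,0,0,0],[0,-1,0,0,0],[0,0,0,0,0]])

```text
time: 35.15
tool_pos: [0.5647, 0.3779, 0.247]
ee_rot: [1.466, 1.565, 0.513]
wrist_force: [0.6, -0.1, 0.2]
width: 0.0938
```

Request:
carry_out(targets=[[0,0,-2.16,2,0],[0,0,-2.16,2,0],[0,0,-2.16,2,0],[0,0,-2.16,2,0],[0,0,-2.16,2,0],[0,0,-2.16,2,0],[0,0,-2.16,2,0],[0,0,-2.16,2,0],[0,0,-2.16,2,0],[0,0,-2.16,2,0],[0,0,-2.16,2,0],[0,0,-2.16,2,0],[0,0,-2.16,2,0],[0,0,-2.16,2,0],[0,0,-2.16,2,0],[0,0,-2.16,2,0],[0,0,-2.16,2,0],[0,0,0,0,0]])

```text
time: 36.95
tool_pos: [0.4602, -0.1148, 0.2414]
ee_rot: [-2.273, 1.567, 3.053]
wrist_force: [-0.1, 1.3, -0.7]
width: 0.0939
```

Request:
carry_out(targets=[[0,0,0,0,8],[0,0,0,0,8],[0,0,0,0,8],[0,0,0,0,8],[0,0,0,0,8],[0,0,0,0,8],[0,0,0,0,8],[0,0,0,0,8],[0,0,0,0,0],[0,0,0,0,0]])

```text
time: 37.95
tool_pos: [0.4614, -0.1117, 0.2428]
ee_rot: [-1.621, 1.569, 2.596]
wrist_force: [0.0, -0.5, 0.4]
width: 0.094
```

Run:
```python
from h import *
w=snap('wrist');s=snap('side'); t=snap('top')
go(.46,-.113,.077,-29)
f=lambda s:cv2.cvtColor(s['image'],4)
a=cv2.resize(f(w)[100:230,170:340],(560,428),interpolation=2)
b=cv2.resize(f(s)[125:180,190:260],(240,188),interpolation=2); c=cv2.resize(f(t)[140:210,85:155],(240,240),interpolation=2)
k=np.zeros((428,800,3),np.uint8);k[:,:560]=a;k[:188,560:]=b;k[188:,560:]=c
cv2.imwrite('pics/c8.png',k); print('pred green rim in wrist',(proj(w,[.46,-.113,.106])-[170,100])*3.294)
```

```text
t 38.10 tcp [ 0.4616 -0.1121  0.2435] shift cm [16.65 -0.09  0.16] jaw -28.5 xaxis [-0.001  0.    -1.   ] w 0.0940 F [-0.3  0.3  0. ] q6 0.14
turn 0.5
pred green rim in wrist [276.80626864 283.07267596]
```

View pics/c8.png

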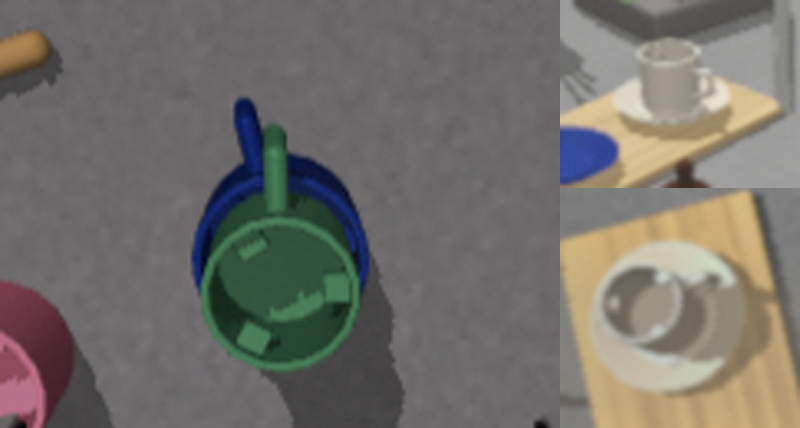

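The white cup stands in its saucer. The green rim centre at crop (280,292) is about 3 mm further along +z than predicted. Blue's handle sits about 14° off green's. I'll grip green.

Request:
carry_out(targets=[[0,2,0,0.42,0],[0,2,0,0,0],[0,2,0,0,0],[0,2,0,0,0],[0,2,0,0,0],[0,2,0,0,0],[0,2,0,0,0],[0,1.5,0,0,0],[0,1,0,0,0],[0,0,0,0,0],[1,0,0,0,0],[1,0,0,0,0],[1,0,0,0,0],[1,0,0,0,0],[1,0,0,0,0],[1,0,0,0,0],[1,0,0,0,0],[1,0,0,0,0],[1,0,0,0,0]])

```text
time: 40.0
tool_pos: [0.4598, -0.1161, 0.0791]
ee_rot: [2.325, 1.571, 0.255]
wrist_force: [-0.0, 0.3, 2.5]
width: 0.0514
```

Request:
carry_out(targets=[[1,-0.3,0,0,0],[1,-0.7,0,0,0],[1,-1,0,0,0],[1,-2,0,0,0],[1,-2,0,0,0],[1,-2,0,0,0],[1,-2,0,0,0],[1,-2,0,0,0],[1,0,0,0,0],[1,0,0,0,0]])

```text
time: 41.0
tool_pos: [0.4599, -0.1162, 0.1993]
ee_rot: [1.727, 1.57, -0.342]
wrist_force: [-1.3, 0.8, -1.4]
width: 0.051
```

Run:
```python
from h import *
go(.420,-.330,.195)
```

```text
t 41.00 tcp [ 0.4599 -0.1162  0.1993] shift cm [ 0.44  6.72 20.68] jaw -28.6 xaxis [ 0.001 -0.    -1.   ] w 0.0510 F [-1.3  0.8 -1.4] q6 0.13
```

Request:
carry_out(targets=[[1,0,0.56,1.72,0],[1,0,0.56,1.72,0],[1,0,0.56,1.72,0],[1,0,0.56,1.72,0],[1,0,0.56,1.72,0],[1,0,0.56,1.72,0],[1,0,0.56,1.72,0],[1,0,0.56,1.72,0],[1,0,0.56,1.72,0],[1,0,0.56,1.72,0],[1,0,0.56,1.72,0],[1,0,0.56,1.72,0],[1,0,0,0,0],[1,0,0,0,0]])

```text
time: 42.4
tool_pos: [0.4199, -0.3295, 0.1985]
ee_rot: [-2.356, 1.569, 1.857]
wrist_force: [-0.2, -0.1, -0.4]
width: 0.051
```

Run:
```python
from h import *
w=snap('wrist')
go(.420,-.330,.045)
h=cv2.cvtColor(w['image'],cv2.COLOR_RGB2HSV)
# saucer outline above the cup: horizontal extents per row, and its top
m=mask(w,'green',(150,90,360,200)); 
ys,xs=np.nonzero(m); print('top row',ys.min(),'left',xs.min(),'right',xs.max(),[ (y,xs[ys==y].min(),xs[ys==y].max()) for y in (150,165,175,185)])
a=np.linspace(0,2*np.pi,73); q=np.array([proj(w,[.420+.054*np.cos(t),-.330+.054*np.sin(t),.028]) for t in a])
print('pred top',q[:,1].min(),'left',q[:,0].min(),'right',q[:,0].max())
```

```text
t 42.45 tcp [ 0.4201 -0.3291  0.1987] shift cm [15.37  0.05  0.09] jaw -28.6 xaxis [-0.     0.001 -1.   ] w 0.0508 F [ 0.6  0.9 -0.6] q6 -0.27
top row 132 left 208 right 300 [(150, np.int64(217), np.int64(291)), (165, np.int64(209), np.int64(298)), (175, np.int64(208), np.int64(300)), (185, np.int64(209), np.int64(299))]
pred top 128.97917170198315 left 207.2519431461367 right 302.40588616898515
```

Request:
carry_out(targets=[[1,2,0,0.2,0],[1,2,0,0,0],[1,2,0,0,0],[1,2,0,0,0],[1,2,0,0,0],[1,2,0,0,0],[1,1.5,0,0,0],[1,0.7,0,0,0],[1,0.4,0,0,0],[1,0.3,0,0,0],[1,0.1,0,0,0],[1,0,0,0,0],[1,0.1,0,0,0],[1,0,0,0,0],[1,0,0,0,0]])

```text
time: 43.95
tool_pos: [0.4192, -0.3314, 0.0482]
ee_rot: [1.582, 1.57, -0.488]
wrist_force: [-0.2, 0.6, -0.9]
width: 0.0513
```

Request:
carry_out(targets=[[1,0.05,0,0,0],[1,0,0,0,0],[1,0.05,0,0,0],[1,0,0,0,0],[1,0.05,0,0,0],[1,0,0,0,0],[1,0,0,0,0]])

```text
time: 44.65
tool_pos: [0.4191, -0.3312, 0.0464]
ee_rot: [-2.679, 1.571, 1.535]
wrist_force: [-0.1, -0.5, -1.1]
width: 0.051
```

Request:
carry_out(targets=[[1,0.1,0,0,0],[1,0,0,0,0],[1,0.05,0,0,0],[1,0,0,0,0],[1,0.05,0,0,0],[1,0,0,0,0],[1,0,0,0,0]])

```text
time: 45.35
tool_pos: [0.419, -0.3313, 0.0452]
ee_rot: [1.173, 1.571, -0.896]
wrist_force: [-2.2, 2.1, 5.6]
width: 0.0515
```

Request:
carry_out(targets=[[1,-0.1,0,0,0],[0.4,0,0,0,0],[0.2,0,0,0,0],[0,0,0,0,0],[0,0,0,0,0],[0,0,0,0,0],[0,0,0,0,0],[0,-1,0,0,0],[0,-2,0,0,0],[0,-3,0,0,0],[0,-3,0,0,0],[0,-3,0,0,0],[0,-3,0,0,0],[0,-3,0,0,0],[0,-2,0,0,0],[0,0,0,0,0]])

```text
time: 46.95
tool_pos: [0.4203, -0.3324, 0.2503]
ee_rot: [1.307, 1.562, -0.762]
wrist_force: [0.2, -0.2, 0.9]
width: 0.0938
```

Request:
carry_out(targets=[[0,0,-0.56,-1.74,0],[0,0,-0.56,-1.74,0],[0,0,-0.56,-1.74,0],[0,0,-0.56,-1.74,0],[0,0,-0.56,-1.74,0],[0,0,-0.56,-1.74,0],[0,0,-0.56,-1.74,0],[0,0,-0.56,-1.74,0],[0,0,-0.56,-1.74,0],[0,0,-0.56,-1.74,0],[0,0,-0.56,-1.74,0],[0,0,-0.56,-1.74,0],[0,0,0,0,-6.3],[0,0,0,0,-6.3],[0,0,0,0,0],[0,0,0,0,0]])

```text
time: 48.55
tool_pos: [0.4592, -0.1148, 0.2441]
ee_rot: [-1.775, 1.568, 2.657]
wrist_force: [0.4, 0.4, -0.1]
width: 0.0939
```

Run:
```python
from h import *
w=snap('wrist');s=snap('side'); t=snap('top')
go(.46,-.116,.030,-16)
f=lambda s:cv2.cvtColor(s['image'],4)
a=cv2.resize(f(w)[100:230,170:340],(560,428),interpolation=2)
b=cv2.resize(f(s)[255:315,275:355],(240,180),interpolation=2); c=cv2.resize(f(t)[195:265,340:410],(240,240),interpolation=2)
k=np.zeros((428,800,3),np.uint8);k[:,:560]=a;k[:180,560:]=b;k[188:,560:]=c
cv2.imwrite('pics/c9.png',k); print('pred blue rim in wrist crop',(proj(w,[.46,-.116,.06])-[170,100])*3.294)
```

```text
t 48.70 tcp [ 0.4596 -0.1155  0.2449] shift cm [21.49  0.07  0.05] jaw -16.0 xaxis [-0.001  0.001 -1.   ] w 0.0942 F [-0.6 -0.7  0.2] q6 -0.09
turn -0.0
pred blue rim in wrist crop [282.41274485 247.29145687]
```

View pics/c9.png

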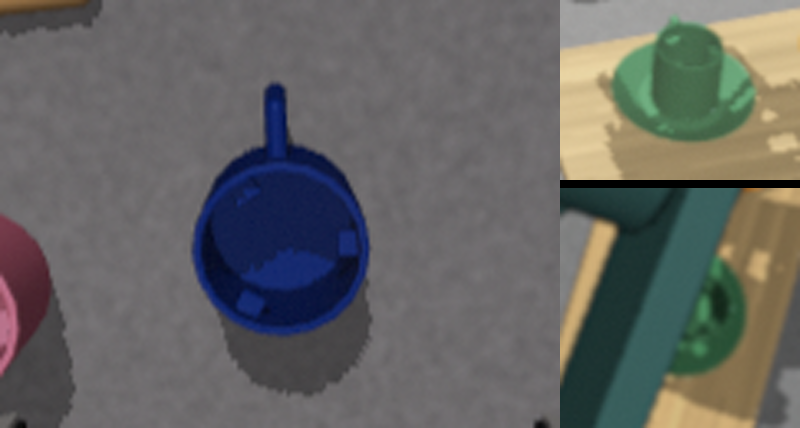

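The green cup stands well on its saucer. The blue rim at (281,248) matches the prediction and the jaw is square to its handle, so I'll grip it.

Request:
carry_out(targets=[[0,3,0,0,0],[0,3,0,0,0],[0,3,0,0,0],[0,3,0,0,0],[0,3,0,0,0],[0,2,0,0,0],[0,2,0,0,0],[0,1.5,0,0,0],[0,0.7,0,0,0],[0,0,0,0,0],[0,0,0,0,0],[1,0,0,0,0],[1,0,0,0,0],[1,0,0,0,0],[1,0,0,0,0],[1,0,0,0,0],[1,0,0,0,0],[1,0,0,0,0]])

```text
time: 50.5
tool_pos: [0.4598, -0.1157, 0.0338]
ee_rot: [-1.657, 1.571, 2.777]
wrist_force: [-2.0, 0.6, 4.6]
width: 0.0645
```

Request:
carry_out(targets=[[1,-0.3,0,0,0],[1,-0.7,0,0,0],[1,-2,0,0,0],[1,-3,0,0,0],[1,-3,0,0,0],[1,-3,0,0,0],[1,-3,0,0,0],[1,-1.5,0,0,0],[1,0,0,0,0],[1,0,0,0,0]])

```text
time: 51.5
tool_pos: [0.4595, -0.1156, 0.1973]
ee_rot: [-1.689, 1.569, 2.745]
wrist_force: [-1.4, -0.2, -1.8]
width: 0.0645
```

Run:
```python
from h import *
go(.407,.322,.2)
```

```text
t 51.50 tcp [ 0.4595 -0.1156  0.1973] shift cm [ -0.24 -17.09 -40.63] jaw -16.0 xaxis [-0.001  0.001 -1.   ] w 0.0645 F [-1.4 -0.2 -1.8] q6 -0.09
```

Request:
carry_out(targets=[[1,0,-0.95,-2.26,0],[1,0,-0.95,-2.26,0],[1,0,-0.95,-2.26,0],[1,0,-0.95,-2.26,0],[1,0,-0.95,-2.26,0],[1,0,-0.95,-2.26,0],[1,0,-0.95,-2.26,0],[1,0,-0.95,-2.26,0],[1,0,-0.95,-2.26,0],[1,0,-0.95,-2.26,0],[1,0,-0.95,-2.26,0],[1,0,-0.95,-2.26,0],[1,0,-0.95,-2.26,0],[1,0,-0.95,-2.26,0],[1,0,-0.95,-2.26,0],[1,0,-0.95,-2.26,0],[1,0,-0.95,-2.26,0],[1,0,-0.95,-2.26,0],[1,0,0,0,0],[1,0,0,0,0]])

```text
time: 53.5
tool_pos: [0.4066, 0.3218, 0.1962]
ee_rot: [-0.576, 1.566, -2.425]
wrist_force: [0.5, -0.8, -1.8]
width: 0.0648
```

Run:
```python
from h import *
w=snap('wrist')
go(.407,.322,.0518)
m=mask(w,'blue',(150,80,360,200)); 
ys,xs=np.nonzero(m); print('top row',ys.min(),'left',xs.min(),'right',xs.max(),[ (y,xs[ys==y].min(),xs[ys==y].max()) for y in (150,165,175,185)])
a=np.linspace(0,2*np.pi,73); q=np.array([proj(w,[.407+.062*np.cos(t),.322+.062*np.sin(t),.028]) for t in a])
print('pred top',q[:,1].min(),'left',q[:,0].min(),'right',q[:,0].max())
```

```text
t 53.55 tcp [0.4069 0.3215 0.1967] shift cm [14.49  0.02 -0.1 ] jaw -16.0 xaxis [-0.003 -0.002 -1.   ] w 0.0642 F [-0.5 -0.7 -1.9] q6 0.84
top row 122 left 201 right 308 [(150, np.int64(207), np.int64(302)), (165, np.int64(202), np.int64(307)), (175, np.int64(201), np.int64(308)), (185, np.int64(202), np.int64(307))]
pred top 120.07113744052207 left 200.01973709541096 right 310.0919455214757
```

Request:
carry_out(targets=[[1,2,0,-0.05,0],[1,2,0,0,0],[1,2,0,0,0],[1,2,0,0,0],[1,2,0,0,0],[1,2,0,0,0],[1,1,0,0,0],[1,0.5,0,0,0],[1,0.3,0,0,0],[1,0.1,0,0,0],[1,0,0,0,0],[1,0.1,0,0,0],[1,0,0,0,0],[1,0.1,0,0,0],[1,0,0,0,0],[1,0,0,0,0]])

```text
time: 55.15
tool_pos: [0.4076, 0.3229, 0.0574]
ee_rot: [-1.849, 1.571, 2.585]
wrist_force: [1.0, 0.2, -1.7]
width: 0.0644
```

Request:
carry_out(targets=[[1,0.1,0,0,0],[1,0,0,0,0],[1,0.05,0,0,0],[1,0,0,0,0],[1,0.05,0,0,0],[1,0,0,0,0],[1,0,0,0,0]])

```text
time: 55.85
tool_pos: [0.4076, 0.3229, 0.0555]
ee_rot: [2.711, 1.571, 0.861]
wrist_force: [-0.3, 0.9, -1.4]
width: 0.064
```

Request:
carry_out(targets=[[1,0.1,0,0,0],[1,0,0,0,0],[1,0.1,0,0,0],[1,0,0,0,0],[1,0,0,0,0]])

```text
time: 56.35
tool_pos: [0.4076, 0.3229, 0.0534]
ee_rot: [-1.511, 1.571, 2.923]
wrist_force: [-1.1, -1.0, -1.6]
width: 0.0645
```

Request:
carry_out(targets=[[1,0.1,0,0,0],[1,0,0,0,0],[1,0.05,0,0,0],[1,0,0,0,0],[1,0,0,0,0]])

```text
time: 56.85
tool_pos: [0.4076, 0.3229, 0.052]
ee_rot: [-3.079, 1.571, 1.354]
wrist_force: [-0.2, -1.1, -1.7]
width: 0.0645
```

Request:
carry_out(targets=[[1,0.05,0,0,0],[1,0,0,0,0],[1,0.05,0,0,0],[1,0,0,0,0],[1,0,0,0,0]])

```text
time: 57.35
tool_pos: [0.4078, 0.3229, 0.0519]
ee_rot: [2.447, 1.57, 0.598]
wrist_force: [-1.7, -1.9, 4.9]
width: 0.0642
```

Request:
carry_out(targets=[[1,-0.1,0,0,0],[0.25,0,0,0,0],[0.1,0,0,0,0],[0,0,0,0,0],[0,0,0,0,0],[0,0,0,0,0],[0,-1,0,0,0],[0,-2,0,0,0],[0,-3,0,0,0],[0,-3,0,0,0],[0,-3,0,0,0],[0,-3,0,0,0],[0,-3,0,0,0],[0,-2,0,0,0],[0,0,0,0,0]])

```text
time: 58.85
tool_pos: [0.409, 0.3238, 0.2568]
ee_rot: [2.417, 1.562, 0.568]
wrist_force: [0.3, 0.8, -0.0]
width: 0.0939
```

Request:
carry_out(targets=[[0,0,0,2,0],[0,0,0,2,0],[0,0,0,2,0],[0,0,0,2,0],[0,0,0,2,0],[0,0,0,2,0],[0,0,0,2,0],[0,0,0,2,0],[0,0,0,2,0],[0,0,0,2,0],[0,0,0,2,0],[0,0,0,2,0],[0,0,0,2,0],[0,0,0,2,0],[0,0,0,2,0],[0,0,0,2,0],[0,0,0,0,0],[0,0,0,0,0]])

```text
time: 60.65
tool_pos: [0.3193, 0.0154, 0.2512]
ee_rot: [-2.093, 1.57, 2.339]
wrist_force: [0.1, 0.5, 0.1]
width: 0.0945
```

Run:
```python
from h import *
s=snap('side');t=snap('top')
go(.3,0,.25)
f=lambda s:cv2.cvtColor(s['image'],4)
a=cv2.resize(f(t)[140:265,85:165],(400,625),interpolation=2)[:590]; b=cv2.resize(f(t)[130:255,335:425],(400,556),interpolation=2)
k=np.zeros((590,800,3),np.uint8);k[:,:400]=a;k[:556,400:]=b
cv2.imwrite('pics/f1.png',k); 
a=cv2.resize(f(s)[120:220,150:275],(500,400),interpolation=2); b=cv2.resize(f(s)[235:310,275:425],(400,200),interpolation=2)
k=np.zeros((600,500,3),np.uint8);k[:400]=a;k[400:,:400]=b
cv2.imwrite('pics/f2.png',k)
for n,(x,y),h,ox,oy,sx in (('white',(.564,.378),.06,85,140,5),('blue',(.407,.323),.06,85,140,5),('ochre',(.565,-.379),.054,335,130,4.444),('green',(.419,-.331),.054,335,130,4.444)):
    print(n,'rim pred',((proj(t,[x,y,.018+h])-[ox,oy])*sx).round(),'saucer',((proj(t,[x,y,.028])-[ox,oy])*sx).round())
for c,b in (('white',(90,145,145,205)),('blue',(100,205,165,262)),('ochre',(360,150,420,205)),('green',(345,205,405,255))):
    print('saucer',c,circ(t,big(mask(t,c,b)),.028)[0])
```

```text
t 60.75 tcp [0.3195 0.0158 0.2515] shift cm [ 0.15 -1.44  2.06] jaw -15.9 xaxis [-0.001  0.001 -1.   ] w 0.0936 F [ 0.  -1.  -0.3] q6 0.15
white rim pred [114. 165.] saucer [150. 184.]
blue rim pred [201. 466.] saucer [234. 470.]
ochre rim pred [269. 193.] saucer [243. 208.]
green rim pred [201. 440.] saucer [177. 445.]
saucer white [564. 375. 123.]
saucer blue [408. 324. 121.]
saucer ochre [ 565. -379.  108.]
saucer green [ 420. -331.  102.]
```

View pics/f1.png

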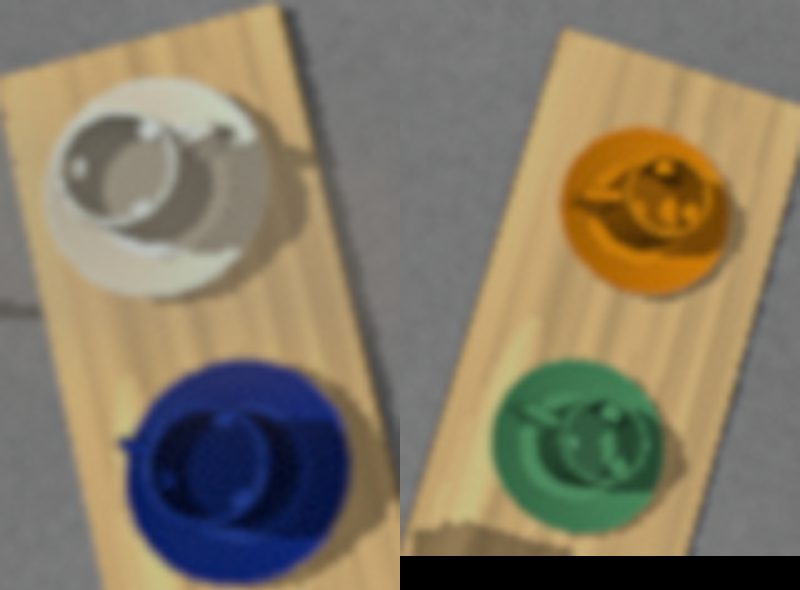

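View pics/f2.png

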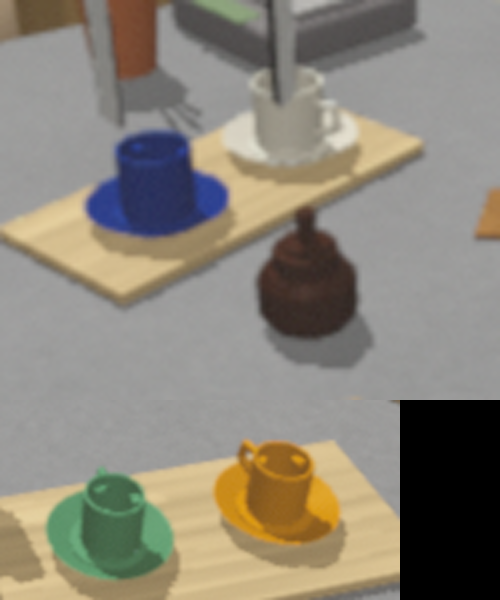

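The final views show all four cups upright in their own saucers and the lid flat on the jar. The saucers have moved at most 3 mm by measurement. Handing in.

```bash
python3 -c "
from bench import robot
print(robot.close_job())"
```

```text
the job is handed in; nothing more can be done
None
```

I took both stacks apart and handed the job in at about 61 s. The lid is on the jar, and the ochre, white, green and blue cups each stand upright on their own saucer. The pink look-alike was left alone.

- **Seating:** the lid and every cup met contact at the height expected for a seated fit, with only about 5–7 N showing before I released. The last top and side views show all four cups upright and the lid flat.
- **Saucers:** they measured within 3 mm of their starting positions, which is about the measuring error.
- **Centring:** the white, blue and ochre cups look centred within about 2 mm. The green cup is less certain: the top view suggests it may be up to about 4 mm off centre. The side view shows less offset, so I left it, since the foot has about 8 mm of play in the well.
- **Camera disagreement:** early on the top and wrist cameras differed by 5–6 mm on the jar and the ochre stack. The wrist view, checked again close up, decided each grasp and placing.
- **Picture size:** one check picture was 984 pixels wide, over the 800 limit. I viewed 16 in all.

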